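Trial-close a denture flask and hold it up for the clamp

ROBOT

A 6-joint arm with a two-finger parallel gripper is mounted at the origin on a cart in front of the work surface, level with it; the furniture and walls round the work are solid. World frame = base frame: x ahead of the robot, y to its left, z up, the work surface at z = 0. Lengths are in mm, angles in rad, forces in N, time in s.
With the tool pointing down it reaches from about 350 to 875 mm from the base axis. Payload 4.2 kg.
Tool frame: the origin (TCP) lies between the finger pads; the fingertips stand 11 mm ahead of it and the grasp point (between the pads) lies 8 mm behind it; z points along the fingers, y is the direction in which the jaws open and shut (so a half turn about z gives the same grasp; the last joint's range is limited). The gripper opens to 85 mm and grips with 20 to 120 N. Pads are 22 mm wide; open, the fingers measure 114 mm over their backs; the gripper's body (76 mm by 85 mm) begins 54 mm behind the grasp point. The pads swing forward as they close: fully open they stand 13 mm farther back than shut.
Start: joints at [-0.977, 0.385, 0.008, 0, -1.194, -0.259], TCP at [205.378, -590.271, 242.312] pointing down, gripper open.
Joint ranges: [-3.14, 3.14], [-1.21, 2.06], [-1.07, 1.41], [-3.16, 2.05], [-2.99, -0.16], [-3.1, 3.1]. Speed limits (rad/s): [2.79, 2.79, 3.14, 3.14, 3.14, 3.14].

INTERFACE

Orientations are given as a unit quaternion [x, y, z, w].
In Python, from bench import * gives the robot as it stands. The module is installed in compiled form; this text tells all that it offers.
- The arm moves only by the tool drive_tool, never from a script. Its argument "increments" is a list of rows, each a list of 3 entries, a list of its own where there are three numbers: the gripper command: -1 is shut, 1 is fully open, values between are in proportion, then the shift along the tool's x, y, z scaled (see below), then the turn about the tool's z scaled (see below). In form: [[hand, [tx, ty, tz], turn], ...]. A call has 1 to 20 rows; each row shifts and turns the commanded pose from where the row before left it, along the tool's axes as they then stand; what a row does not reach is not made up. The controller multiplies each number of a shift by 0.3 m and each number of a turn by 2 rad. A row lasts 1/8 s, in which the tool goes at most 62.5 mm and 10.7 degrees, less where a joint would pass 70% of its speed; a pose out of reach is approached as far as the arm can. A call with a number of a shift or a turn outside -1 to 1 is refused whole. A call with a gripper value outside its range is refused whole. The fingers move at their own pace and stop on an object; the grip force is fixed at half the most. Time passes only in rows, so rows that do not move let the fingers close. It gives the time, the measured TCP pose, the force and the opening at its end, in the units of the state.
- read_state(): the state, without advancing time (a new reading comes with each control period).
- get_image(name): name is "scene" or "top" or "wrist"; returns the picture (384x512x3 uint8, red, green, blue); there is no depth.
- calibration(name): a dict with "fovy" (degrees; the focal length in pixels is half the picture's height over the tangent of half this angle, whatever the lens; pixels are square), "cx", "cy" (the principal point, pixels), "R" (3x3) and "t" (3): a world point X has camera coordinates R X + t. Camera axes: x right, y down, z forward; pixel columns grow to the right and rows downward; lengths in mm; the calibration is good to about 2 mm. A picture is of the moment at which its call begins: read the wrist's pose just before it. calibration takes no time and is no camera call; for the wrist camera it gives the pose at the moment of the call.
- job_done(): hands the job in, once; it reports no verdict.
The state is a dict: "clock": time; "joints": joint angles; "joint_vel": joint speeds; "joint_efforts": joint torques, N m; "position": TCP position; "ee_rot": TCP orientation; "contact_force": force on the tool from outside, world axes, zero at the start; "wrist_torque": the same for the moment, N m; "gripper_width": finger opening in mm.
Only numpy, scipy, OpenCV 4.12 (cv2) and the standard library are available. Lean on these libraries where they do the work, as an engineer would, in place of code of your own. Each camera call takes 0.05 s, during which the arm holds its last target.

TASK

Trial-close the small metal denture flask before it is clamped: set the open ring on the lower half (the one with the teeth in stone) so that both guide pins go through its lugs and it sits down flat metal to metal, let go, then set the lid on the ring so that its step drops in and it closes flat, and let go. Then take hold of the lower half, lift the whole closed flask roughly straight up about 12 cm clear of the bench, and finish holding it there, still and level, so that a colleague can slip the clamp frame round it from below and above: do not put it down. Leave the mixing cup, plaster lump, cast and brush behind the work where they are.

Things in the scene. Friction and masses are not known exactly. Their poses are not given: they have to be found in the camera images.
- flask_base: lower half, grey metal, stone-filled, tooth arch 8 mm proud: 84 (x) x 64 (y) x 28 high, loose, 0.3 kg (-20/+30%). End lugs to x=+-57, flush on top; tapered brass pins at x=+-49, y=0: 6.5 dia at foot, 3 at tip, 11 above the top. Origin: underside centre, z up, x within 0.35 rad of world x. Grip its 64 mm sides; ring, lid above are narrower (54, 59). Closed: 51 high, 0.52 kg
- flask_ring: upper ring: open frame, grey metal, 74 (x) x 54 (y) x 16 mm high, walls 5, loose, 0.12 kg. Lugs at both x ends (18 wide, 9 high, flush with the underside, out to x=+-59) with 9 mm through holes at x=+-49, y=0. Lies lugs low, its right way up; fits either way round. Origin: underside centre, z up. Seated: origin 28 mm above flask_base's, x axes parallel. Grip the 54 mm width
- flask_lid: lid: grey metal plate 78 (x) x 59 (y) x 7 mm, no lugs, with a step under it 5 mm deep, 61 x 41, bevelled to 56 x 36, that drops into the ring's 64 x 44 opening; loose, 0.1 kg. Lies step down: plate edge 5 to 12 mm above the bench; grip the 59 mm width. Origin: centre of the step's underside, z up. Seated: origin 39 mm above flask_base's, x axes parallel, either way round
- mix_cup: bystander, leave alone: cream mixing cup, 52 mm across, 50 mm high, standing behind the work, below the front edge of the wall shelf (x = 0.59 m, underside 0.50 m above the bench: keep the wrist clear of it); origin: centre of its underside
- lump: bystander, leave alone: rounded white plaster offcut, 30 x 40 x 22 mm, behind the work; origin: centre of its underside
- cast: bystander, leave alone: tan plaster cast with a wax rim and teeth, 54 x 58 x 34 mm, behind the work; origin: centre of its underside
- brush: bystander, leave alone: nail brush with a bow handle, 30 x 85 x 55 mm, behind the work at the right; origin: centre of its underside
Not all that is in view belongs to the job. Leave any red look-alike of the flask_lid alone.

How it is judged (in metres and radians):
On the way, in this order (a step that is already met when the one before it is completed fails the run):
1. the ring is seated on the lower half over both pins, flat, and let go (z of flask_ring in the frame of flask_base between 0.026 and 0.0305 m and horizontal distance between flask_ring and flask_base below 0.004 m and angle between the x axis of flask_ring and the x axis of flask_base, either way round below 0.08 rad and height (world z) of flask_base below 0.01 m and contact force between the fingers and flask_ring below 0.3 N), for 0.2 s.
2. the lid is seated in the ring, flat, and let go, the flask still on the bench (z of flask_lid in the frame of flask_base between 0.0365 and 0.042 m and horizontal distance between flask_lid and flask_base below 0.006 m and angle between the x axis of flask_lid and the x axis of flask_base, either way round below 0.12 rad and height (world z) of flask_base below 0.01 m and contact force between the fingers and flask_lid below 0.3 N), for 0.2 s.
At the end, for the whole second after the job is handed in: The fingers hold the lower half still: underside over 9 cm above the bench, within 19 cm of its start, tilt under 0.1 rad, slower than 2 cm/s and 0.15 rad/s. Ring seated 28 mm up (+-2 mm), lid 39 mm up (+-3 mm), both centred (4 and 6 mm when set down) and parallel (0.08, 0.12 rad) (height (world z) of flask_base above 0.09 m and distance of flask_base from where it was at the start of the episode below 0.19 m and angle between flask_base's own z axis and vertical below 0.1 rad and linear speed of flask_base below 0.02 m/s and angular speed of flask_base below 0.15 rad/s and contact force between the fingers and flask_base above 1 N and z of flask_ring in the frame of flask_base between 0.026 and 0.0305 m and horizontal distance between flask_ring and flask_base below 0.007 m and angle between the x axis of flask_ring and the x axis of flask_base, either way round below 0.08 rad and z of flask_lid in the frame of flask_base between 0.0365 and 0.042 m and horizontal distance between flask_lid and flask_base below 0.01 m and angle between the x axis of flask_lid and the x axis of flask_base, either way round below 0.12 rad); the arm keeps its last pose, push and grip.
It fails at once if the cup, lump, cast or brush is shifted by more than 2 cm (distance of any of mix_cup, lump, cast, brush from where it was at the start of the episode above 0.02 m).
It also fails if it takes over 64 s, if anything falls off the work surface, if the arm or the gripper's body presses on something with over 40 N, if the wrist force passes 120 N, or if a joint passes its speed limit or range.

## Working session

There is one attempt and no reset: what is moved stays moved. The work goes in short steps, Python scripts to look and compute and a tool call to move; the robot and the scene stay as the last step left them, time stands still between calls to the robot, and variables do not carry over. Pictures are saved under pics/ and viewed, and the job is handed in when it is done.

Besides the shell and the picture viewer there is one more tool, called after ">>>" as name(argument=value, ...) on one line, values as JSON. drive_tool: Moves the arm, as the interface text tells. Shifts and turns lie within -1 to 1; 1 stands for 0.3 m of shift or 2 rad of turn. Its arguments: {"type":"object","properties":{"increments":{"type":"array"}},"required":["increments"]}

```bash
mkdir -p pics; python3 - <<'E'
from bench import *
import cv2
print(read_state())
for n in ["scene","top","wrist"]:
    c=calibration(n);print(n,c)
    im=get_image(n);cv2.imwrite(f"pics/{n}0.png",im[:,:,::-1])
E
```

```text
{'clock': 0.0, 'joints': array([-9.77396015e-01,  3.85535395e-01,  6.61094777e-03, -5.05039354e-04,
       -1.19398043e+00, -2.58573043e-01]), 'joint_vel': array([ 7.05904206e-04,  2.18789498e-03,  2.10897924e-03,  1.40633926e-03,
        3.31285441e-05, -3.22741083e-04]), 'joint_efforts': array([-3.59194919e-04, -3.92288983e+01,  1.88404459e+01,  4.18633595e+00,
       -4.64828394e-03,  1.51984852e-05]), 'position': array([ 205.19705763, -589.75790799,  241.22760421]), 'ee_rot': array([-1.66540743e-01,  9.86033982e-01,  1.05703963e-03, -2.21916692e-04]), 'contact_force': array([0.2054769 , 1.17501825, 0.49321849]), 'wrist_torque': array([ 0.0018337 ,  0.04106227, -0.03670795]), 'gripper_width': 85.57331103128645}
scene {'fovy': 42.485387211437526, 'cx': 262.1919750006176, 'cy': 190.48921676258166, 'R': array([[-0.79182351, -0.61066379, -0.01025983],
       [-0.44368347,  0.58668869, -0.67745211],
       [ 0.41971479, -0.53187039, -0.73549533]]), 't': array([ 411.40676371,  192.45527928, 1247.65015375])}
top {'fovy': 56.80387641430826, 'cx': 256.1651006993134, 'cy': 190.5978792653828, 'R': array([[ 0.10799981, -0.99413967,  0.00472862],
       [-0.964508  , -0.1059312 , -0.24187371],
       [ 0.24095716,  0.02156152, -0.97029622]]), 't': array([ 43.47612047, 498.98429687, 802.25788917])}
wrist {'fovy': 65.79746257154783, 'cx': 255.51353623953827, 'cy': 193.5998327941169, 'R': array([[-0.3290175 ,  0.94431845,  0.00318483],
       [ 0.91007797,  0.31618388,  0.2679288 ],
       [ 0.25200312,  0.09105171, -0.96343345]]), 't': array([624.43184978, -35.74072069, 379.60923574])}
```

View pics/scene0.png

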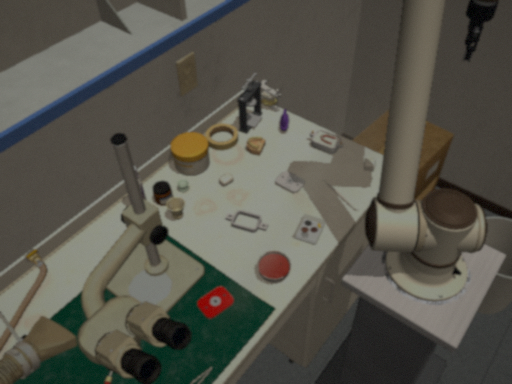

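View pics/top0.png

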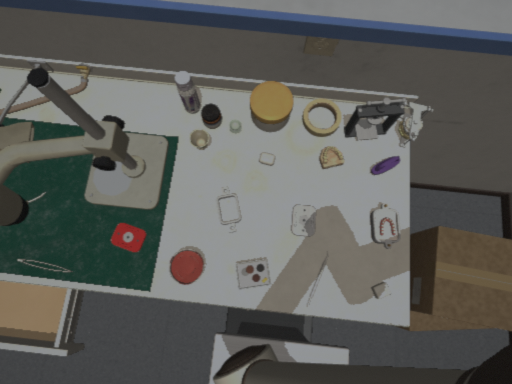

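View pics/wrist0.png

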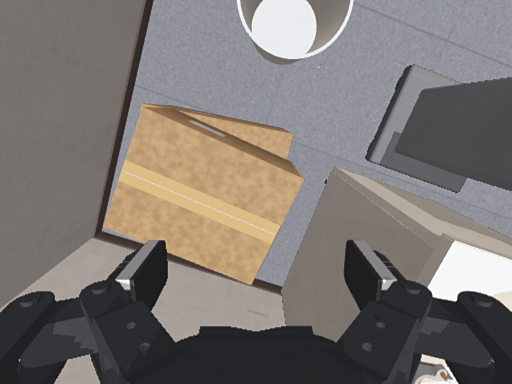

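```bash
cat > h.py <<'E'
from bench import *
import cv2, numpy as np
def ray(c,u,v):
    f=192/np.tan(np.radians(c["fovy"])/2)
    d=c["R"].T@np.array([(u-c["cx"])/f,(v-c["cy"])/f,1.]); o=-c["R"].T@c["t"]; return o,d
def onplane(c,u,v,z):
    o,d=ray(c,u,v); return o+d*(z-o[2])/d[2]
def proj(c,X):
    f=192/np.tan(np.radians(c["fovy"])/2)
    p=c["R"]@np.asarray(X,float)+c["t"]; return np.array([c["cx"]+f*p[0]/p[2],c["cy"]+f*p[1]/p[2]])
E
python3 - <<'E'
from h import *
im=cv2.imread("pics/top0.png"); c=calibration("top")
cv2.imwrite("pics/topc.png",cv2.resize(im[140:300,190:410],None,fx=3.6,fy=3.6,interpolation=cv2.INTER_CUBIC))
s=cv2.imread("pics/scene0.png")
cv2.imwrite("pics/scenec.png",cv2.resize(s[110:260,210:390],None,fx=4,fy=4,interpolation=cv2.INTER_CUBIC))
for n,u,v,z in [("base",385,225,28),("ring",229,208,10),("lid",303,220,10),("pal",253,273,10),("lump",267,158,10),("cup",200,140,40),("cast",331,157,20),("brush",370,120,30)]:
    print(n,onplane(c,u,v,z).round())
E
```

```text
base [ 447. -228.   28.]
ring [451. 162.  10.]
lid [441. -28.  10.]
pal [297.  84.  10.]
lump [595.  80.  10.]
cup [615. 257.  40.]
cast [613. -86.  20.]
brush [ 724. -182.   30.]
```

View pics/topc.png

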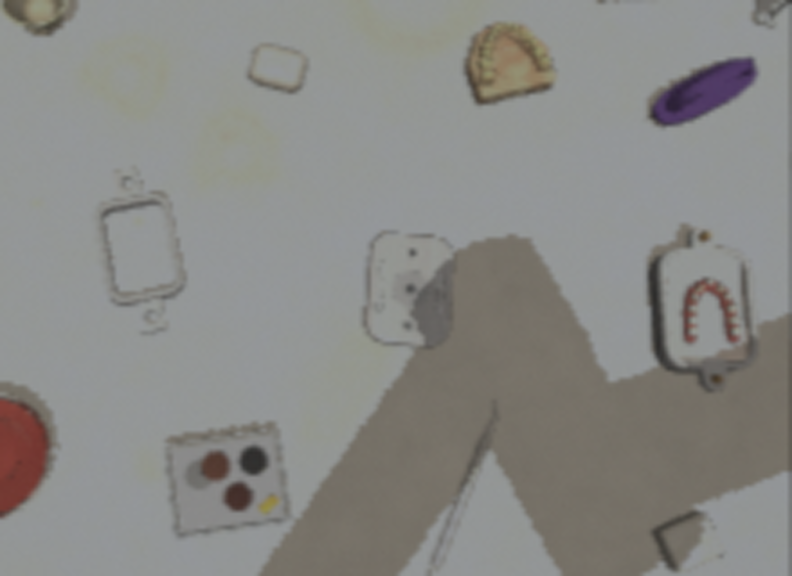

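View pics/scenec.png

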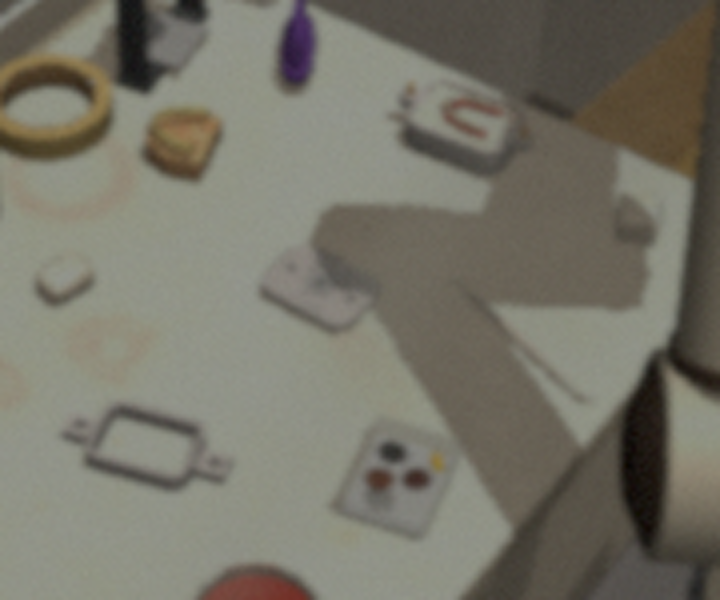

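```bash
cat >> h.py <<'E'
from scipy.spatial.transform import Rotation as Ro
def tool(s=None):
    s=s or read_state(); return s["position"],Ro.from_quat(s["ee_rot"]).as_matrix()
def yaw(Rm): # world angle of tool -x axis (about world x)
    return np.arctan2(-Rm[1,0],-Rm[0,0])
def go(target,psi,s=None):
    """units for shift (tool axes now) and turn; psi = wanted world angle of tool -x"""
    p,Rm=tool(s); d=Rm.T@(np.asarray(target,float)-p)
    return d/300, -(psi-yaw(Rm))/2
E
python3 - <<'E'
from h import *
p,Rm=tool(); print(Rm.round(3),yaw(Rm))
c=calibration("wrist"); o=-c["R"].T@c["t"]; print("cam in tool",Rm.T@(o-p), "axis in tool",Rm.T@c["R"][2])
t=calibration("top")
def P(x,y,z): return onplane(t,190+x/3.6,140+y/3.6,z)
a=P(714,378,33);b=P(704,237,33);print("base",(a+b)/2,np.arctan2(*(b-a)[1::-1]))
a=P(152,316,9);b=P(129,184,9);print("ring",(a+b)/2,np.arctan2(*(b-a)[1::-1]))
E
```

```text
[[-0.945 -0.328 -0.001]
 [-0.328  0.945  0.002]
 [ 0.     0.002 -1.   ]] 0.33467279927469606
cam in tool [  67.02182455   -0.90655073 -131.95857833] axis in tool [-0.26801373  0.00138382  0.9634141 ]
base [ 446.36524232 -230.94455928   33.        ] 0.08959150696579272
ring [448.09165139 162.13290437   9.        ] 0.29573975018105747
```

```bash
python3 - <<'E'
from h import *
print(go([430,-231,165],0.09))
E
```

```text
(array([-1.10057505,  0.883472  ,  0.25632615]), np.float64(0.12233639963734803))
```

>>> drive_tool(increments=[[1,[-0.06,0.05,0.012],0],[1,[-0.13,0.105,0.03],0],[1,[-0.13,0.105,0.03],0],[1,[-0.13,0.105,0.03],0],[1,[-0.13,0.105,0.03],0],[1,[-0.13,0.105,0.03],0],[1,[-0.13,0.105,0.03],0],[1,[-0.13,0.105,0.03],0],[1,[-0.13,0.1,0.03],0],[1,[0,0,0],0.06],[1,[0,0,0],0.06],[1,[0,0,0],0],[1,[0,0,0],0]])

```text
clock: 1.78
position: [429.7, -231.2, 166.6]
ee_rot: [-0.048, 0.999, 0.0, -0.0]
contact_force: [0.1, 0.1, 0.2]
gripper_width: 85.1
```

```bash
cat > look.py <<'E'
import sys
from h import *
n=sys.argv[1]
s=read_state();c=calibration("wrist");im=get_image("wrist")
cv2.imwrite(f"pics/{n}.png",im[:,:,::-1]); np.savez(f"pics/{n}.npz",im=im,**c)
p,Rm=tool(s);print("t",s["clock"],"pos",p.round(1),"yaw",yaw(Rm).round(4),"tilt",Rm[:,2].round(4),"F",s["contact_force"].round(1),"w",round(s["gripper_width"],1))
E
python3 look.py base1
```

```text
t 1.775 pos [ 429.7 -231.2  166.6] yaw 0.0962 tilt [-2.e-04  1.e-04 -1.e+00] F [0.1 0.1 0.2] w 85.1
```

View pics/base1.png

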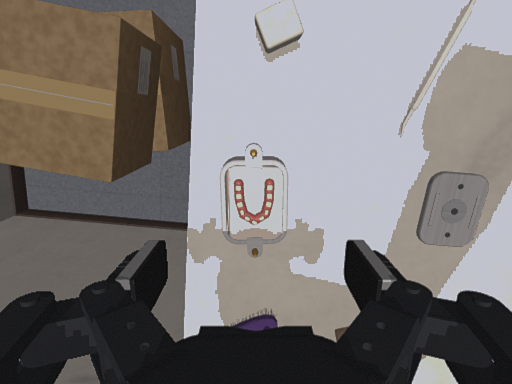

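```bash
python3 - <<'E'
from h import *
im=cv2.imread("pics/base1.png")
cv2.imwrite("pics/b1c.png",cv2.resize(im[135:270,205:305],None,fx=4.4,fy=4.4,interpolation=cv2.INTER_NEAREST))
cv2.imwrite("pics/l1c.png",cv2.resize(im[160:260,400:500],None,fx=5,fy=5,interpolation=cv2.INTER_NEAREST))
E
```

```text
(no output)
```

View pics/b1c.png

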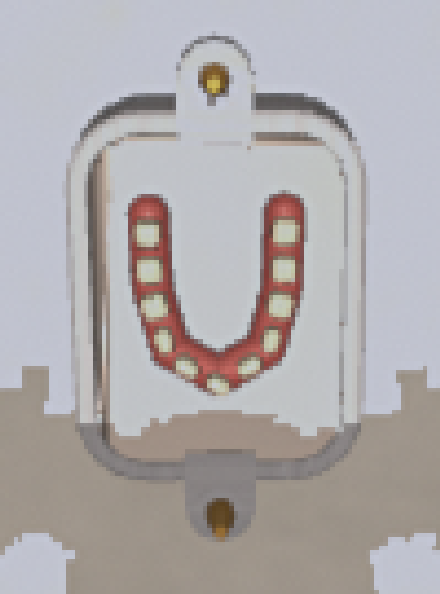

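View pics/l1c.png

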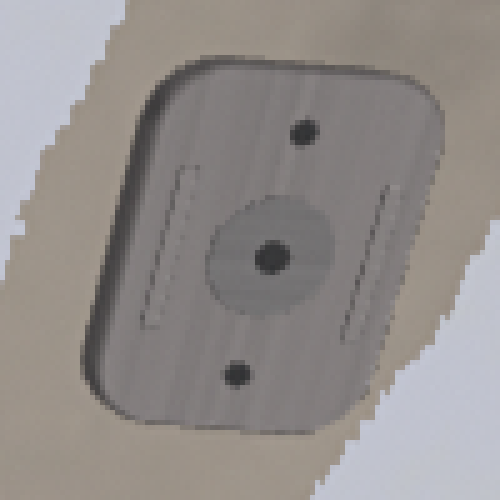

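```bash
python3 - <<'E'
from h import *
c=dict(np.load("pics/base1.npz"))
B=lambda x,y,z: onplane(c,205+x/4.4-.5,135+y/4.4-.5,z)
a=B(213,78,28);b=B(221,513,28)
print("feet",a,b,(a+b)/2,np.linalg.norm(a-b),np.arctan2(*(b-a)[1::-1]))
a=B(215,47,28);b=B(221,540,28);print("lugs",a,b,(a+b)/2,np.linalg.norm(a-b),np.arctan2(*(b-a)[1::-1]))
l=B(70,300,28);r=B(360,300,28);print("sides",l,r,(l+r)/2)
L=lambda x,y,z: onplane(c,400+x/5-.5,160+y/5-.5,z)
for q in[(305,132),(272,257),(237,373)]:print(L(*q,12))
a=L(305,132,12);b=L(237,373,12);print((a+b)/2,np.arctan2(*(b-a)[1::-1]))
E
```

```text
feet [ 399.31292737 -236.79805763   28.        ] [ 497.49053999 -225.66828156   28.        ] [ 448.40173368 -231.2331696    28.        ] 98.80645492561405 0.11288177210554111
lugs [ 392.92864106 -236.98968611   28.        ] [ 504.23182209 -225.01833161   28.        ] [ 448.58023158 -231.00400886   28.        ] 111.94512690255765 0.10714437129498702
sides [ 450.19664921 -263.12821842   28.        ] [ 444.14583473 -200.51481879   28.        ] [ 447.17124197 -231.82151861   28.        ]
[414.86277433 -27.70533104  12.        ]
[441.19355432 -27.03494813  12.        ]
[466.86106398 -27.29320423  12.        ]
[440.86191916 -27.49926763  12.        ] 0.00792561042342928
```

```bash
python3 - <<'E'
from h import *
print(go([430,162,150],0.29))
E
```

```text
(array([-0.12645746,  1.30465775,  0.0556131 ]), np.float64(-0.09713166968295696))
```

>>> drive_tool(increments=[[1,[-0.006,0.06,0],0],[1,[-0.012,0.124,0.005],0],[1,[-0.012,0.124,0.005],0],[1,[-0.012,0.124,0.005],0],[1,[-0.012,0.124,0.005],0],[1,[-0.012,0.124,0.005],0],[1,[-0.012,0.124,0.005],0],[1,[-0.012,0.124,0.005],0],[1,[-0.012,0.124,0.005],0],[1,[-0.012,0.124,0.01],0],[1,[-0.012,0.124,0.01],0],[1,[0,0,0],-0.05],[1,[0,0,0],-0.047],[1,[0,0,0],0],[1,[0,0,0],0]])

```text
clock: 3.7
position: [430.6, 160.5, 148.8]
ee_rot: [-0.143, 0.99, 0.0, 0.0]
contact_force: [-0.1, -0.0, -1.1]
gripper_width: 85.2
```

```bash
python3 look.py ring1; python3 - <<'E'
from h import *
im=cv2.imread("pics/ring1.png")
cv2.imwrite("pics/r1c.png",cv2.resize(im[115:265,195:325],None,fx=4,fy=4,interpolation=cv2.INTER_NEAREST))
E
```

```text
t 3.7 pos [430.6 160.5 148.8] yaw 0.2874 tilt [ 1.e-04  1.e-04 -1.e+00] F [-0.1 -0.  -1.1] w 85.2
```

View pics/ring1.png

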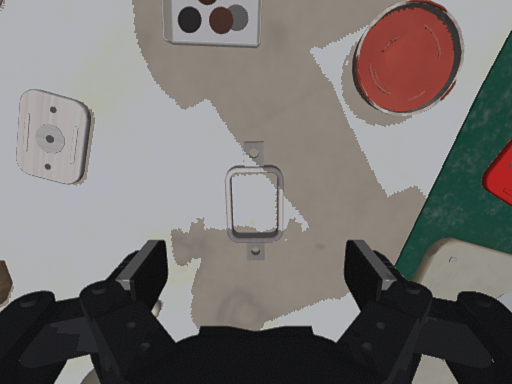

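View pics/r1c.png

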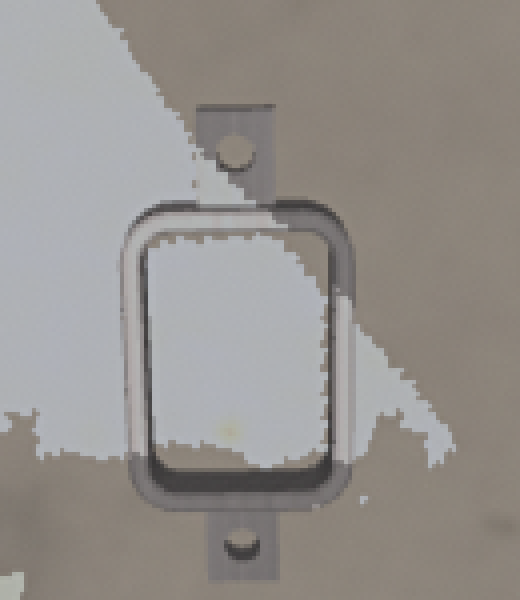

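```bash
python3 - <<'E'
from h import *
c=dict(np.load("pics/ring1.npz"))
B=lambda x,y,z: onplane(c,195+x/4-.5,115+y/4-.5,z)
a=B(236,153,9);b=B(242,544,9)
print("holes",a,b,(a+b)/2,np.linalg.norm(a-b),np.arctan2(*(b-a)[1::-1]))
a=B(236,106,9);b=B(243,580,9);print("lugs",(a+b)/2,np.linalg.norm(a-b),np.arctan2(*(b-a)[1::-1]))
l=B(122,310,16);r=B(356,310,16);print("sides",l,r,(l+r)/2,np.linalg.norm(l-r))
a=B(240,210,16);b=B(242,510,16);print("ends",(a+b)/2,np.linalg.norm(a-b))
P=[onplane(c,u,v,12) for u,v in[(53,109.5),(50,139),(47,167)]]
print(np.round(P,1))
print(go((0,0,0),0))
E
```

```text
holes [402.31677664 149.74569639   9.        ] [495.99836532 178.88796875   9.        ] [449.15757098 164.31683257   9.        ] 98.10969419878127 0.30158877045939986
lugs [448.81154636 164.35403178   9.        ] 118.74522556307089 0.30116808682985446
sides [443.66987039 134.49436853  16.        ] [428.32487395 186.35206047  16.        ] [435.99737217 160.4232145   16.        ] 54.08039504284977
ends [448.74129448 164.67651427  16.        ] 73.66695049902229
[[415.4 -28.3  12. ]
 [441.8 -28.1  12. ]
 [468.2 -28.1  12. ]]
(array([ 1.52821342, -0.1060366 ,  0.49570349]), np.float64(0.1438061135617792))
```

```bash
python3 - <<'E'
from h import *
print(go([449,164.4,9],0.301))
E
```

```text
(array([-0.06242683, -0.00509452,  0.4658806 ]), np.float64(-0.006693886438220803))
```

>>> drive_tool(increments=[[1,[-0.062,-0.004,0],-0.007],[1,[0,0,0.08],0],[1,[0,0,0.1],0],[1,[0,0,0.1],0],[1,[0,0,0.08],0],[1,[0,0,0.04],0],[1,[0,0,0],0],[1,[0,0,0],0]])

```text
clock: 4.75
position: [449.4, 165.3, 29.5]
ee_rot: [-0.151, 0.989, 0.0, 0.001]
contact_force: [0.6, -0.2, 0.7]
gripper_width: 85.4
```

```bash
python3 look.py ring2; python3 -c "
from h import *
print(go([449,164.4,9],0.301))"
```

```text
t 4.75 pos [449.4 165.3  29.5] yaw 0.3028 tilt [ 0.0016  0.0011 -1.    ] F [ 0.6 -0.2  0.7] w 85.4
(array([ 0.00227233, -0.00276743,  0.06889965]), np.float64(0.0009327355218899658))
```

View pics/ring2.png

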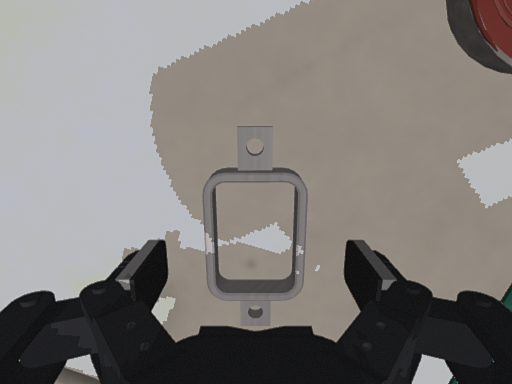

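>>> drive_tool(increments=[[1,[0.002,-0.002,0.04],0],[1,[0,0,0.027],0],[1,[0,0,0],0],[-1,[0,0,0],0],[-1,[0,0,0],0],[-1,[0,0,0],0],[-1,[0,0,0],0],[-1,[0,0,0],0],[-1,[0,0,0],0]])

```text
clock: 5.92
position: [448.6, 164.4, 9.2]
ee_rot: [-0.151, 0.989, 0.0, 0.0]
contact_force: [-0.8, 0.6, 4.6]
gripper_width: 52.8
```

```bash
python3 look.py ring3
```

```text
t 5.925 pos [448.6 164.4   9.2] yaw 0.3031 tilt [ 9.e-04  6.e-04 -1.e+00] F [-0.8  0.6  4.6] w 52.8
```

View pics/ring3.png

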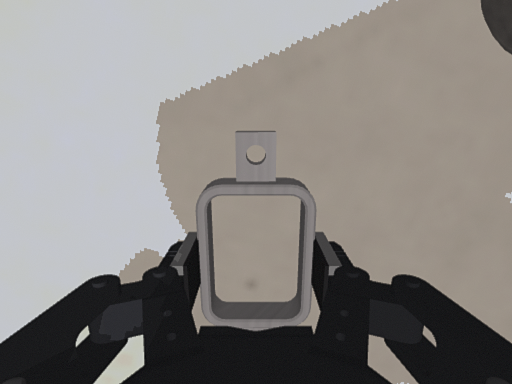

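>>> drive_tool(increments=[[-1,[0,0,-0.06],0],[-1,[0,0,-0.1],0],[-1,[0,0,-0.1],0],[-1,[0,0,-0.1],0],[-1,[0,0,0],0.049],[-1,[0,0,0],0.049],[-1,[0,0,0],0]])

```text
clock: 6.85
position: [447.9, 163.9, 116.2]
ee_rot: [-0.054, 0.999, -0.0, -0.0]
contact_force: [0.0, -0.2, -0.9]
gripper_width: 52.3
```

```bash
python3 look.py ring4;  python3 -c "
from h import *
print(go([448.3,-231.2,110],0.111))"
```

```text
t 6.85 pos [447.9 163.9 116.2] yaw 0.1076 tilt [-8.e-04 -2.e-04 -1.e+00] F [ 0.  -0.2 -0.9] w 52.3
(array([ 0.14103245, -1.30943291,  0.0211817 ]), np.float64(-0.001427878699293554))
```

View pics/ring4.png

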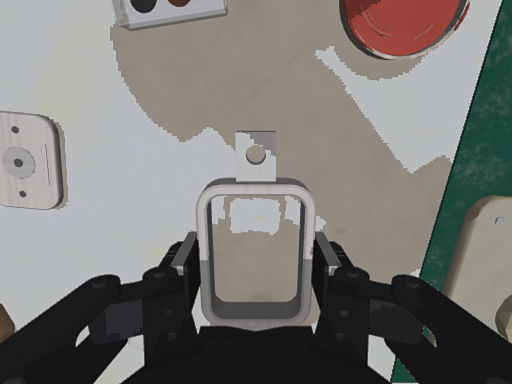

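>>> drive_tool(increments=[[-1,[0.006,-0.059,0],0],[-1,[0.013,-0.125,0],0],[-1,[0.014,-0.125,0],0],[-1,[0.014,-0.125,0],0],[-1,[0.013,-0.125,0],0],[-1,[0.014,-0.125,0],0],[-1,[0.014,-0.125,0],0],[-1,[0.013,-0.125,0],0],[-1,[0.014,-0.125,0],0],[-1,[0.013,-0.125,0],0],[-1,[0.013,-0.125,0],0],[-1,[0,0,0.06],-0.001],[-1,[0,0,0.09],0],[-1,[0,0,0.02],0],[-1,[0,0,0],0],[-1,[0,0,0],0]])

```text
clock: 8.9
position: [448.8, -231.0, 66.5]
ee_rot: [-0.055, 0.999, -0.0, 0.001]
contact_force: [0.3, 1.0, -1.6]
gripper_width: 52.5
```

```bash
python3 look.py ring5;  python3 -c "
from h import *
print(go([448.3,-231.2,54],0.111))
im=cv2.imread('pics/ring5.png')
cv2.imwrite('pics/r5c.png',cv2.resize(im[110:340,180:330],None,fx=2.6,fy=2.6,interpolation=cv2.INTER_NEAREST))"
```

```text
t 8.9 pos [ 448.8 -231.    66.5] yaw 0.1094 tilt [ 1.8e-03 -5.0e-04 -1.0e+00] F [ 0.3  1.  -1.6] w 52.5
(array([ 0.0017604 , -0.00072864,  0.0419002 ]), np.float64(-0.0008058494951356382))
```

View pics/r5c.png

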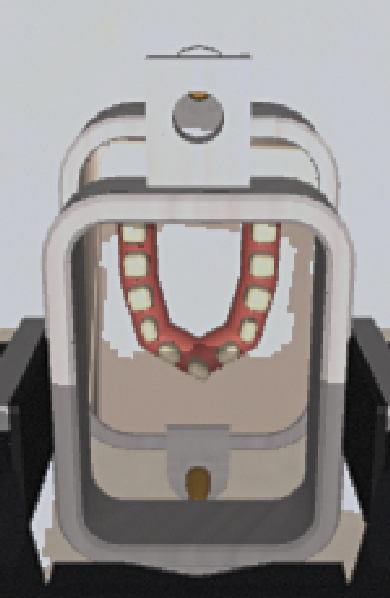

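```bash
python3 - <<'E'
from h import *
c=dict(np.load("pics/ring5.npz"))
B=lambda x,y,z: onplane(c,180+x/2.6-.5,110+y/2.6-.5,z)
h=B(199,117,66.3)
print("hole",h, "pin tip near",B(199,100,39),"pin far foot",B(198,470,28),"far tip",B(199,496,39))
# ring walls at z=73.3 , base outer at 28
print((B(44,260,73.3)+B(355,260,73.3))/2,(B(80,300,28)+B(318,300,28))/2)
u=np.array([np.cos(.1095),np.sin(.1095),0]);print("ring centre from hole",h+49*u)
print("exp tips",np.array([448.5,-231.2,39])-49*u,np.array([448.5,-231.2,39])+49*u)
E
```

```text
hole [ 400.89369295 -236.57814839   66.3       ] pin tip near [ 401.27987735 -236.46708257   39.        ] pin far foot [ 494.98877269 -226.29440353   28.        ] far tip [ 494.72165597 -226.097699     39.        ]
[ 424.21815718 -233.91687991   73.3       ] [ 449.35300141 -231.10120621   28.        ]
ring centre from hole [ 449.60022523 -231.22336425   66.3       ]
exp tips [ 399.79346772 -236.55478415   39.        ] [ 497.20653228 -225.84521585   39.        ]
```

>>> drive_tool(increments=[[-1,[0.003,0,0.035],0],[-1,[0,0,0.03],0],[-1,[0,0,0],0],[-1,[0,0,0],0]])

```text
clock: 9.45
position: [447.3, -231.0, 46.0]
ee_rot: [-0.054, 0.999, -0.0, -0.0]
contact_force: [-0.0, -0.6, -0.7]
gripper_width: 52.8
```

```bash
python3 look.py ring6;  python3 -c "
from h import *
print(go([448.3,-231.2,37.2],0.111))
im=cv2.imread('pics/ring6.png')
cv2.imwrite('pics/r6c.png',cv2.resize(im[110:340,180:330],None,fx=2.6,fy=2.6,interpolation=cv2.INTER_NEAREST))"
```

```text
t 9.45 pos [ 447.3 -231.    46. ] yaw 0.109 tilt [-2.e-04 -1.e-04 -1.e+00] F [-0.  -0.6 -0.7] w 52.8
(array([-0.00287697, -0.00113333,  0.02980055]), np.float64(-0.001005113748167974))
```

View pics/r6c.png

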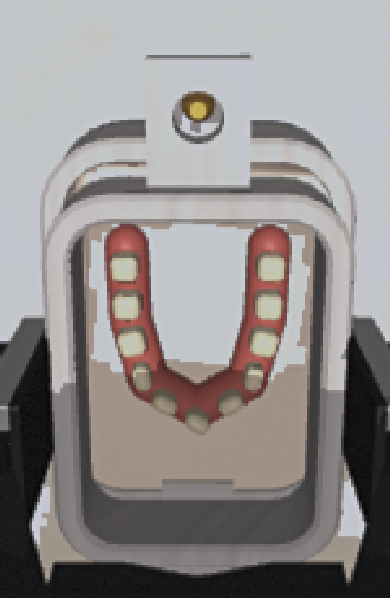

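```bash
python3 - <<'E'
from h import *
c=dict(np.load("pics/ring6.npz"))
B=lambda x,y,z: onplane(c,180+x/2.6-.5,110+y/2.6-.5,z)
print(B(199,117,45.8),B(198.5,110,39))
E
```

```text
[ 399.42458792 -236.51209054   45.8       ] [ 399.13019023 -236.61368881   39.        ]
```

>>> drive_tool(increments=[[-1,[0.001,0,0.012],0],[-1,[0,0,0.012],0],[-1,[0,0,0.004],0],[-1,[0,0,0],0],[-1,[0,0,0],0]])

```text
clock: 10.12
position: [447.0, -231.0, 37.8]
ee_rot: [-0.054, 0.999, -0.0, 0.0]
contact_force: [0.9, 0.4, -1.0]
gripper_width: 52.5
```

```bash
python3 look.py ring7; python3 -c "
from h import *
im=cv2.imread('pics/ring7.png')
cv2.imwrite('pics/r7c.png',cv2.resize(im[110:340,180:330],None,fx=2.6,fy=2.6,interpolation=cv2.INTER_NEAREST))"
```

```text
t 10.125 pos [ 447.  -231.    37.8] yaw 0.1088 tilt [ 1.e-04 -0.e+00 -1.e+00] F [ 0.9  0.4 -1. ] w 52.5
```

View pics/r7c.png

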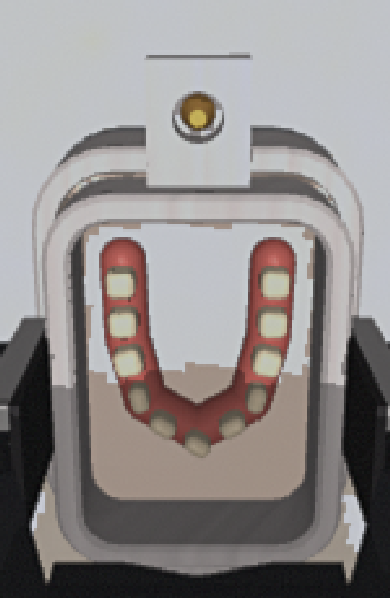

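>>> drive_tool(increments=[[-1,[0,0,0.003],0],[-1,[0,0,0],0],[-1,[0,0,0],0]])

```text
clock: 10.55
position: [447.1, -231.0, 37.2]
ee_rot: [-0.054, 0.999, -0.0, 0.0]
contact_force: [-0.6, 0.4, 4.6]
gripper_width: 52.4
```

```bash
python3 -c "
from h import *
s=read_state();print(s['position'],s['contact_force'],s['wrist_torque'])"
```

```text
[ 447.0776739  -230.99186489   37.20606986] [-0.64023745  0.40138839  4.64192422] [ 0.25159966  0.25777809 -0.01546943]
```

Seated with 4.6 N contact at the expected height. Release and rise.

>>> drive_tool(increments=[[0.6,[0,0,0],0],[1,[0,0,0],0],[1,[0,0,0],0],[1,[0,0,0],0],[1,[0,0,-0.03],0],[1,[0,0,-0.1],0],[1,[0.02,0,-0.15],0],[1,[0.02,0,-0.12],0],[1,[0,0,0],0],[1,[0,0,0],0]])

```text
clock: 11.8
position: [434.5, -232.1, 156.7]
ee_rot: [-0.054, 0.999, 0.0, -0.0]
contact_force: [0.6, 1.2, -0.5]
gripper_width: 85.6
```

```bash
python3 look.py seat1; python3 -c "
from h import *
im=cv2.imread('pics/seat1.png')
cv2.imwrite('pics/s1c.png',cv2.resize(im[125:275,195:325],None,fx=4,fy=4,interpolation=cv2.INTER_NEAREST))
print(go([425,-27.5,120],0.005))
"
```

```text
t 11.8 pos [ 434.5 -232.1  156.7] yaw 0.1084 tilt [-0.e+00  5.e-04 -1.e+00] F [ 0.6  1.2 -0.5] w 85.6
(array([-0.04319214,  0.68105918,  0.12083785]), np.float64(0.051785470225318646))
```

View pics/s1c.png

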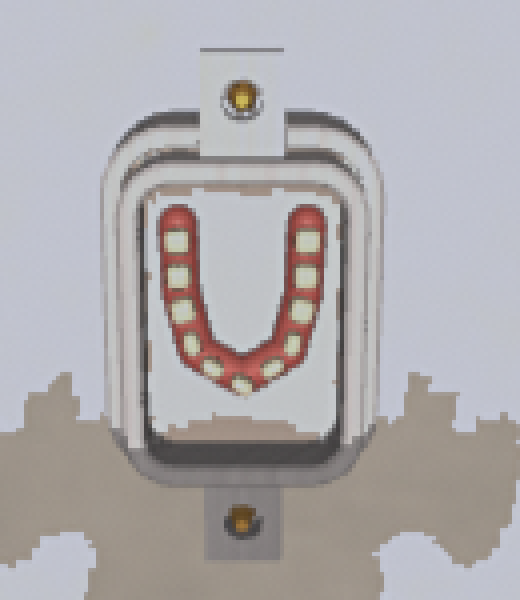

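```bash
python3 - <<'E'
from h import *
c=dict(np.load("pics/seat1.npz"))
B=lambda x,y,z: onplane(c,195+x/4-.5,125+y/4-.5,z)
for n,p,q,z in[("holes",(242,100),(243,520),37),("lugs",(242,49),(243.5,560),37),("outer",(243,162),(243,485),44),("inner",(243,185),(243,466),44)]:
    a=B(*p,z);b=B(*q,z);print(n,(a+b)/2,np.linalg.norm(a-b),np.arctan2(*(b-a)[1::-1]))
a=B(119,310,44);b=B(367,310,44);print("sides",a,b,np.linalg.norm(a-b))
E
```

```text
holes [ 447.79920223 -231.27116376   37.        ] 97.68665934664125 0.11100244541149293
lugs [ 447.67125875 -231.22466673   37.        ] 118.68365844325392 0.11159248386023948
outer [ 447.66790927 -231.18653879   44.        ] 73.43052895044518 0.10883916672321015
inner [ 447.78143289 -231.17413395   44.        ] 63.9201302630524 0.10883916672321013
sides [ 446.13087708 -258.24533818   44.        ] [ 440.3406836  -205.08520814   44.        ] 53.47453381555029
```

>>> drive_tool(increments=[[1,[-0.004,0.06,0.01],0],[1,[-0.007,0.124,0.02],0],[1,[-0.008,0.124,0.02],0],[1,[-0.008,0.124,0.02],0],[1,[-0.008,0.124,0.02],0],[1,[-0.008,0.124,0.03],0],[1,[0,0,0],0.05],[1,[0,0,0],0.002],[1,[0,0,0],0]])

```text
clock: 12.98
position: [425.4, -28.4, 120.3]
ee_rot: [-0.003, 1.0, -0.0, -0.001]
contact_force: [-0.2, 0.8, 0.3]
gripper_width: 85.4
```

```bash
python3 look.py lid1; python3 -c "
from h import *
im=cv2.imread('pics/lid1.png')
cv2.imwrite('pics/l2c.png',cv2.resize(im[105:275,195:325],None,fx=3.5,fy=3.5,interpolation=cv2.INTER_NEAREST))
"
```

```text
t 12.975 pos [425.4 -28.4 120.3] yaw 0.0056 tilt [-1.4e-03 -4.0e-04 -1.0e+00] F [-0.2  0.8  0.3] w 85.4
```

View pics/l2c.png

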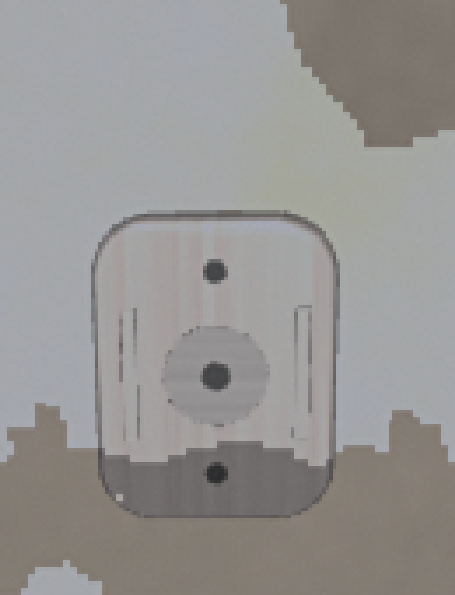

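```bash
python3 - <<'E'
from h import *
c=dict(np.load("pics/lid1.npz"))
B=lambda x,y,z: onplane(c,195+x/3.5-.5,105+y/3.5-.5,z)
P=[B(215,271,12),B(216,376,12),B(217,473,12)];print(np.round(P,1))
d=P[2]-P[0];print(np.arctan2(d[1],d[0]))
a=B(215,215,12);b=B(216,517,12);print("ends",(a+b)/2,np.linalg.norm(a-b))
a=B(95,376,12);b=B(338,376,12);print("sides",(a+b)/2,np.linalg.norm(a-b))
print(go([441.5,-27.7,8],0.005))
E
```

```text
[[415.2 -28.4  12. ]
 [441.5 -28.   12. ]
 [467.2 -27.6  12. ]]
0.0162464380551729
ends [440.4877141 -28.1074891  12.       ] 77.54972494752123
sides [441.47688245 -27.85742024  12.        ] 59.34148491936123
(array([-0.05374439,  0.00228877,  0.37473044]), np.float64(2.944011509072378e-05))
```

>>> drive_tool(increments=[[1,[-0.053,0.001,0],-0.002],[1,[0,0,0.08],0],[1,[0,0,0.1],0],[1,[0,0,0.1],0],[1,[0,0,0.06],0],[1,[0,0,0.03],0],[1,[0,0,0.003],0],[1,[0,0,0],0]])

```text
clock: 14.02
position: [442.3, -27.6, 9.4]
ee_rot: [-0.004, 1.0, 0.0, 0.001]
contact_force: [-0.2, 0.1, -0.4]
gripper_width: 85.4
```

```bash
python3 look.py lid2; python3 -c "
from h import *
print(go([441.2,-27.9,8],0.01))"
```

```text
t 14.025 pos [442.3 -27.6   9.4] yaw 0.0089 tilt [ 1.4e-03  4.0e-04 -1.0e+00] F [-0.2  0.1 -0.4] w 85.4
(array([ 0.00364148, -0.00105085,  0.00520949]), np.float64(-0.0005415054814949536))
```

View pics/lid2.png

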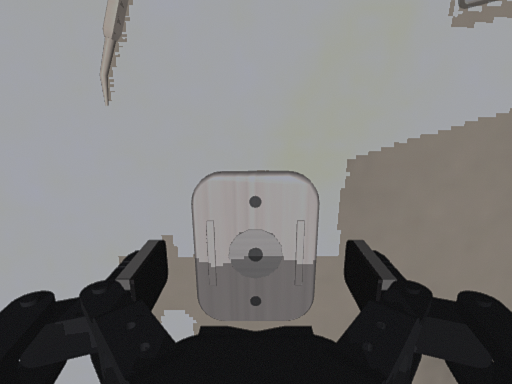

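>>> drive_tool(increments=[[1,[0.003,-0.001,0.004],0],[1,[0,0,0],0],[-1,[0,0,0],0],[-1,[0,0,0],0],[-1,[0,0,0],0],[-1,[0,0,0],0],[-1,[0,0,0],0],[-1,[0,0,0],0]])

```text
clock: 15.08
position: [440.8, -27.9, 8.4]
ee_rot: [-0.005, 1.0, 0.0, 0.0]
contact_force: [-2.2, 0.2, 7.0]
gripper_width: 56.9
```

```bash
python3 look.py lid3
```

```text
t 15.075 pos [440.8 -27.9   8.4] yaw 0.0093 tilt [ 4.e-04  0.e+00 -1.e+00] F [-2.2  0.2  7. ] w 56.9
```

View pics/lid3.png

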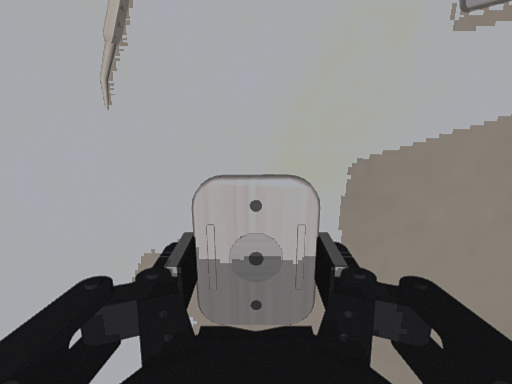

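>>> drive_tool(increments=[[-1,[0,0,-0.04],0],[-1,[0,0,-0.1],0],[-1,[0,0,-0.1],0],[-1,[0,0,-0.04],0],[-1,[0,0,0],-0.051],[-1,[0,0,0],0],[-1,[0,0,0],0]])

```text
clock: 16.0
position: [440.2, -28.1, 91.2]
ee_rot: [-0.055, 0.999, -0.0, -0.001]
contact_force: [0.7, 0.5, -1.4]
gripper_width: 56.9
```

```bash
python3 look.py lid4; python3 -c "
from h import *
print(go([447.3,-231.2,62],0.111))"
```

```text
t 16.0 pos [440.2 -28.1  91.2] yaw 0.1093 tilt [-1.3e-03 -3.0e-04 -1.0e+00] F [ 0.7  0.5 -1.4] w 56.9
(array([ 0.05060034, -0.67549943,  0.09763135]), np.float64(-0.0007494689417350681))
```

View pics/lid4.png

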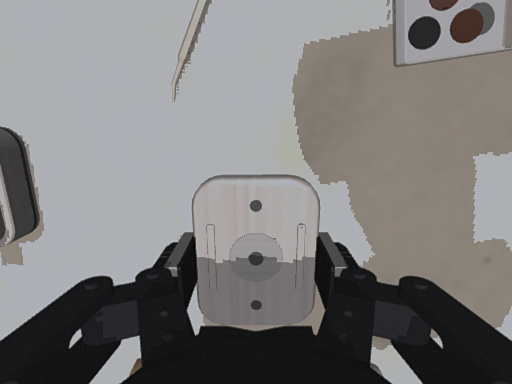

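>>> drive_tool(increments=[[-1,[0.004,-0.06,0],0],[-1,[0.01,-0.123,0],0],[-1,[0.009,-0.123,0],0],[-1,[0.009,-0.123,0],0],[-1,[0.009,-0.123,0],0],[-1,[0.009,-0.123,0],-0.001],[-1,[0,0,0.06],0],[-1,[0,0,0.038],0],[-1,[0,0,0],0],[-1,[0,0,0],0]])

```text
clock: 17.3
position: [448.5, -230.6, 62.6]
ee_rot: [-0.057, 0.998, -0.0, 0.0]
contact_force: [-0.0, -0.1, -1.9]
gripper_width: 57.1
```

```bash
python3 look.py lid5; python3 -c "
from h import *
print(go([447.3,-231.2,47.4],0.111))"
```

```text
t 17.3 pos [ 448.5 -230.6   62.6] yaw 0.1138 tilt [ 3.e-04 -2.e-04 -1.e+00] F [-0.  -0.1 -1.9] w 57.1
(array([ 0.00478132, -0.001428  ,  0.05127271]), np.float64(0.0013817995709626968))
```

View pics/lid5.png

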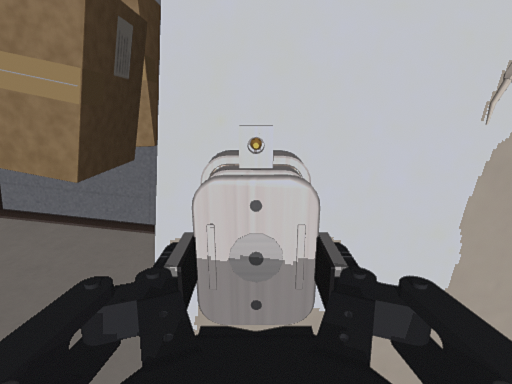

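```bash
python3 - <<'E'
from h import *
im=cv2.imread("pics/lid5.png")
c=dict(np.load("pics/lid5.npz"))
h=onplane(c,255.7,145.3,37); l=[onplane(c,u,v,66.2) for u,v in[(256,205.5),(256,258),(256,305)]]
u=np.array([np.cos(.111),np.sin(.111),0]);print("ring c",h+49*u,"lid",np.round(l,1))
a,b=onplane(c,256,125.3,37),0;print("lug end->c",a+59*u)
a,b=onplane(c,256,178,66.2),onplane(c,256,324,66.2);print((a+b)/2,np.linalg.norm(a-b))
cv2.imwrite('pics/l5c.png',cv2.resize(im[110:340,180:330],None,fx=2.6,fy=2.6,interpolation=cv2.INTER_NEAREST))
E
```

```text
ring c [ 448.15216763 -231.20862651   37.        ] lid [[ 423.2 -233.8   66.2]
 [ 449.3 -230.8   66.2]
 [ 475.2 -227.8   66.2]]
lug end->c [ 447.85660247 -231.1221255    37.        ]
[ 448.44520589 -230.90764761   66.2       ] 76.37509749540435
```

View pics/l5c.png

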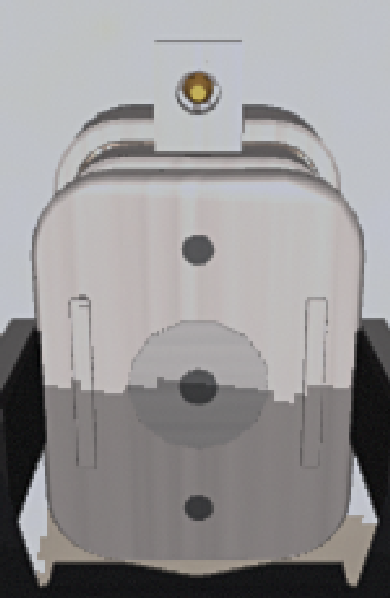

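>>> drive_tool(increments=[[-1,[0.0037,-0.0012,0.025],0],[-1,[0,0,0.015],0],[-1,[0,0,0.007],0],[-1,[0,0,0],0],[-1,[0,0,0],0]])

```text
clock: 17.98
position: [447.2, -231.4, 48.3]
ee_rot: [-0.056, 0.998, -0.0, 0.0]
contact_force: [1.1, -0.4, -1.2]
gripper_width: 56.8
```

>>> drive_tool(increments=[[-1,[0,0,0.003],0],[-1,[0,0,0.001],0],[-1,[0,0,0],0],[-1,[0,0,0],0]])

```text
clock: 18.48
position: [447.3, -231.5, 47.5]
ee_rot: [-0.056, 0.998, -0.0, 0.0]
contact_force: [-0.9, 1.1, 4.2]
gripper_width: 56.6
```

```bash
python3 look.py lid6
```

```text
t 18.475 pos [ 447.3 -231.5   47.5] yaw 0.1129 tilt [ 5.e-04 -2.e-04 -1.e+00] F [-0.9  1.1  4.2] w 56.6
```

View pics/lid6.png

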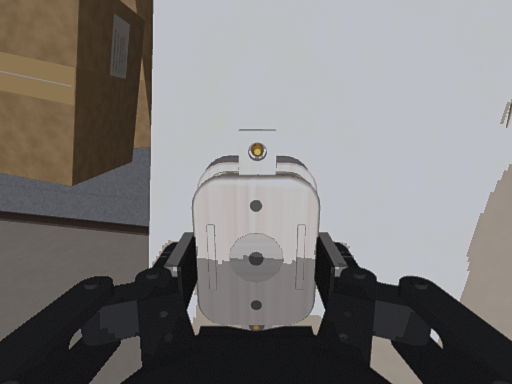

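>>> drive_tool(increments=[[0.6,[0,0,0],0],[1,[0,0,0],0],[1,[0,0,0],0],[1,[0,0,0],0],[1,[0,0,-0.03],0],[1,[0,0,-0.1],0],[1,[0.02,0,-0.12],0],[1,[0.02,0,-0.1],0],[1,[0,0,0],0],[1,[0,0,0],0]])

```text
clock: 19.77
position: [434.8, -232.6, 151.9]
ee_rot: [-0.056, 0.998, 0.0, -0.0]
contact_force: [0.2, 0.1, -0.1]
gripper_width: 85.8
```

```bash
python3 look.py seat2; python3 -c "
from h import *
im=cv2.imread('pics/seat2.png')
cv2.imwrite('pics/s2c.png',cv2.resize(im[125:275,195:325],None,fx=4,fy=4,interpolation=cv2.INTER_NEAREST))
im=get_image('scene')[:,:,::-1]
cv2.imwrite('pics/sc2.png',cv2.resize(im[110:180,280:380],None,fx=6,fy=6,interpolation=cv2.INTER_CUBIC))
"
```

```text
t 19.775 pos [ 434.8 -232.6  151.9] yaw 0.1125 tilt [-2.e-04  4.e-04 -1.e+00] F [ 0.2  0.1 -0.1] w 85.8
```

View pics/s2c.png

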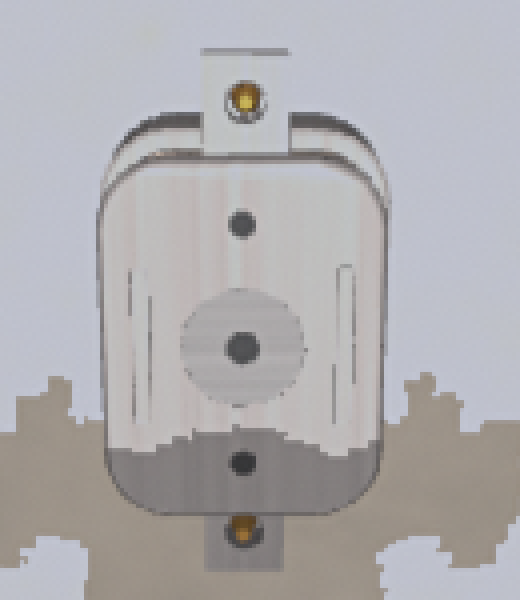

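View pics/sc2.png

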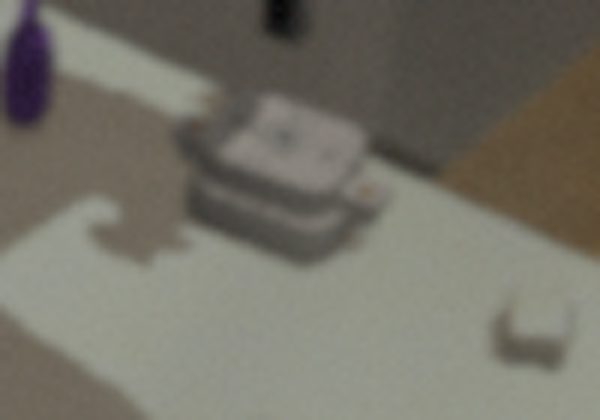

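```bash
python3 - <<'E'
from h import *
c=dict(np.load("pics/seat2.npz"))
B=lambda x,y,z: onplane(c,195+x/4-.5,125+y/4-.5,z)
for n,p,q,z in[("ringlugs",(246,50),(244.5,571),37),("ringholes",(246,101),(244,531),37),("lidholes",(242.5,224),(243,463),51),("lidends",(243,160),(243,514),51)]:
    a=B(*p,z);b=B(*q,z);print(n,(a+b)/2,np.linalg.norm(a-b),np.arctan2(*(b-a)[1::-1]))
a=B(242.5,348,51);print(a)
print(go([447.8,-231.4,3],0.111))
E
```

```text
ringlugs [ 447.8344088  -231.17415234   37.        ] 119.04057456682052 0.11063748598225752
ringholes [ 447.93429585 -231.21876644   37.        ] 98.3860882962863 0.10889309650624393
lidholes [ 447.79542393 -231.72752628   51.        ] 52.16700605861224 0.11480981201169468
lidends [ 447.25643195 -231.73802538   51.        ] 77.10380087271135 0.11288211198479219
[ 448.04134916 -231.75323696   51.        ]
(array([-0.04518463, -0.00146139,  0.49354323]), np.float64(0.0008199088457944079))
```

>>> drive_tool(increments=[[1,[-0.045,-0.0005,0],0.001],[1,[0,0,0.08],0],[1,[0,0,0.1],0],[1,[0,0,0.1],0],[1,[0,0,0.1],0],[1,[0,0,0.06],0],[1,[0,0,0.025],0],[1,[0,0,0],0],[1,[0,0,0],0]])

```text
clock: 21.0
position: [449.4, -231.5, 13.1]
ee_rot: [-0.056, 0.998, -0.0, 0.001]
contact_force: [0.1, -0.3, 0.1]
gripper_width: 85.6
```

```bash
python3 look.py g1; python3 -c "
from h import *
print(go([447.9,-231.2,10],0.111))"
```

```text
t 21.0 pos [ 449.4 -231.5   13.1] yaw 0.1111 tilt [ 1.4e-03 -3.0e-04 -1.0e+00] F [ 0.1 -0.3  0.1] w 85.6
(array([0.00455713, 0.0014951 , 0.01079921]), np.float64(-8.26186141324875e-06))
```

View pics/g1.png

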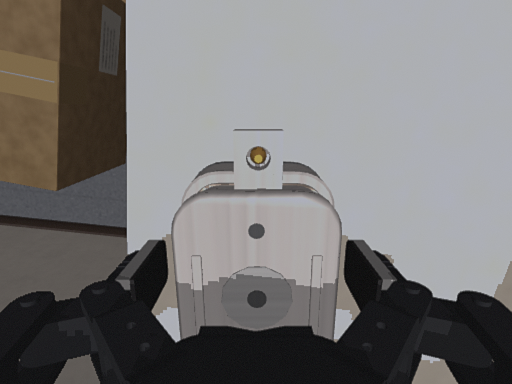

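>>> drive_tool(increments=[[1,[0.004,0.0012,0.009],0],[1,[0,0,0],0],[-1,[0,0,0],0],[-1,[0,0,0],0],[-1,[0,0,0],0],[-1,[0,0,0],0],[-1,[0,0,0],0],[-1,[0,0,0],0]])

```text
clock: 22.05
position: [447.4, -231.1, 10.5]
ee_rot: [-0.055, 0.998, -0.0, 0.0]
contact_force: [-1.0, 0.2, 5.9]
gripper_width: 62.6
```

```bash
python3 look.py g2
```

```text
t 22.05 pos [ 447.4 -231.1   10.5] yaw 0.1109 tilt [ 3.e-04 -0.e+00 -1.e+00] F [-1.   0.2  5.9] w 62.6
```

View pics/g2.png

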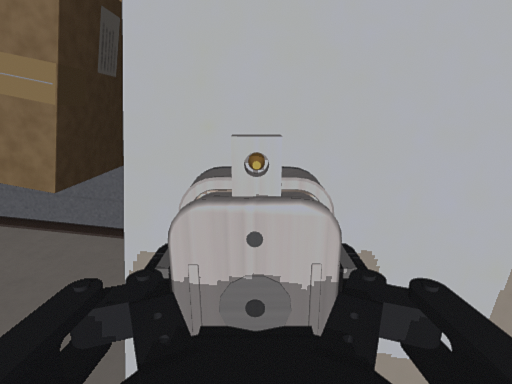

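>>> drive_tool(increments=[[-1,[0,0,-0.006],0],[-1,[0,0,-0.012],0],[-1,[0,0,-0.015],0],[-1,[0,0,-0.015],0],[-1,[0,0,-0.01],0],[-1,[0,0,0],0],[-1,[0,0,0],0]])

```text
clock: 22.98
position: [447.2, -231.1, 27.2]
ee_rot: [-0.055, 0.998, 0.0, -0.0]
contact_force: [-0.6, 0.0, -5.9]
gripper_width: 62.7
```

```bash
python3 look.py g3; python3 -c "
from h import *
im=get_image('scene')[:,:,::-1]
cv2.imwrite('pics/sc3.png',cv2.resize(im[90:180,270:390],None,fx=5,fy=5,interpolation=cv2.INTER_CUBIC))"
```

```text
t 22.975 pos [ 447.2 -231.1   27.2] yaw 0.1106 tilt [-2.e-04  1.e-04 -1.e+00] F [-0.6  0.  -5.9] w 62.7
```

View pics/g3.png

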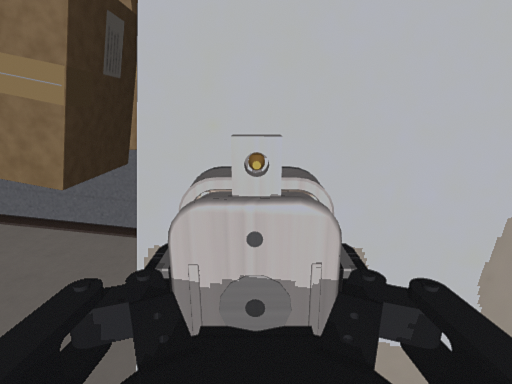

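View pics/sc3.png

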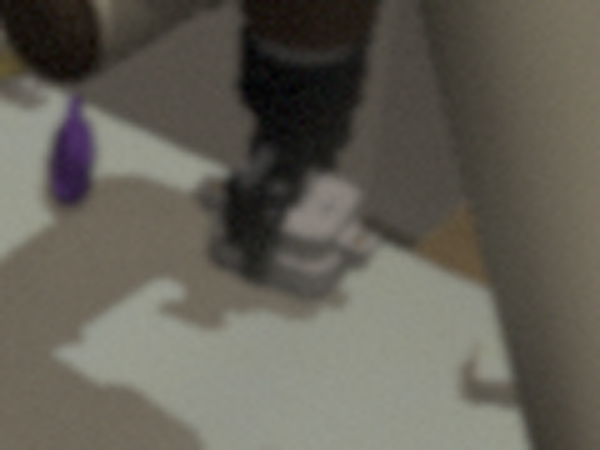

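Lifted with the full weight (5.9 N), nothing slipping. Continue up about 103 mm more.

>>> drive_tool(increments=[[-1,[0,0,-0.012],0],[-1,[0,0,-0.025],0],[-1,[0,0,-0.035],0],[-1,[0,0,-0.04],0],[-1,[0,0,-0.045],0],[-1,[0,0,-0.045],0],[-1,[0,0,-0.045],0],[-1,[0,0,-0.04],0],[-1,[0,0,-0.03],0],[-1,[0,0,-0.02],0],[-1,[0,0,-0.01],0],[-1,[0,0,0],0],[-1,[0,0,0],0],[-1,[0,0,0],0],[-1,[0,0,0],0],[-1,[0,0,0],0]])

```text
clock: 25.08
position: [447.3, -231.2, 131.2]
ee_rot: [-0.055, 0.998, 0.0, -0.0]
contact_force: [0.3, -0.7, -6.2]
gripper_width: 63.0
```

```bash
python3 look.py g4; python3 -c "
from h import *
s=read_state();print(abs(s['joint_vel']).max())
im=get_image('top')[:,:,::-1]
cv2.imwrite('pics/top4.png',im)"
```

```text
t 25.075 pos [ 447.3 -231.2  131.2] yaw 0.1108 tilt [-2.e-04  0.e+00 -1.e+00] F [ 0.3 -0.7 -6.2] w 63.0
0.001463671563318647
```

View pics/g4.png

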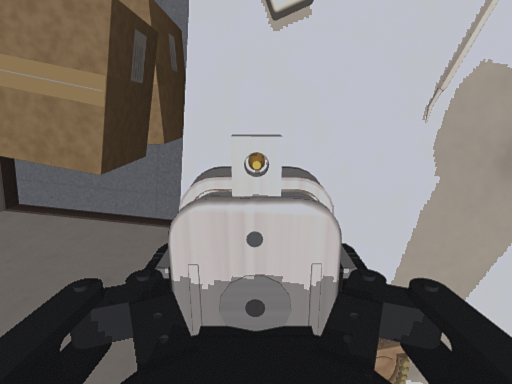

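View pics/top4.png

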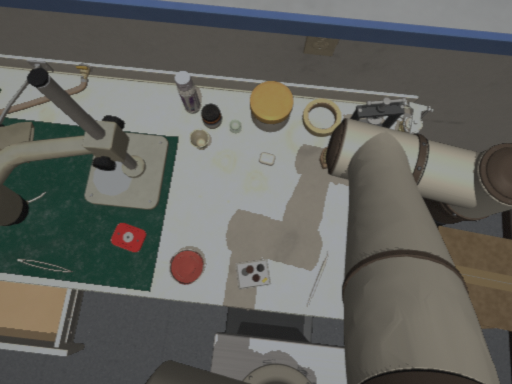

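```bash
python3 -c "
from bench import *
print(job_done())"
```

```text
the job is handed in; nothing more can be done
None
```

The flask is closed and the arm is holding it by the lower half, with the underside about 121 mm above the bench. I handed the job in at about 25 s; no verdict is reported.

- **Ring:** I set it over both pins and let go. It made contact at the expected height. After release, both pins showed inside the lug holes, and the ring centre was within about 1 mm of the lower half (the base), yaw 0.111 against about 0.110 rad.
- **Lid:** I dropped the step into the ring and let go. It closed at the expected height, about 0.5 mm off the ring centre and parallel to within about 0.005 rad.
- **Lift:** I gripped the lower half (the opening reads 63 mm for its 64 mm sides) and went straight up. The tool was vertical and still, and the load read about 6 N. The wrist view of the flask looked the same before and after the lift, so nothing slipped.
- **Bystanders:** In the last top view the cup and lump were where they started. The arm covered most of the cast and part of the brush, so I could not fully check those two, but the gripper stayed well in front of them.
- **Disagreements:** Position estimates from different views differed by about 1 mm, within the calibration. The fingers read 4–7 N upward when they closed near the bench, possibly from brushing it. That reading did no visible harm.

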